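# Pump the bench lubricator until its pin pops out

### The arm

A 6-joint arm with a two-finger parallel gripper is mounted at the origin on the work surface. World frame = base frame: x ahead of the robot, y to its left, z up, the work surface at z = 0. Lengths are in m, angles in rad, forces in N, time in s.
With the tool pointing down it reaches from about 0.35 to 0.85 m from the base axis. Payload 8.1 kg.
Tool frame: the origin (TCP) lies midway between the tips of the shut fingers; the grasp point (between the pads) lies 19 mm behind it (ctrl.grip_depth is the z of the grasp point in the tool frame, in m); z points along the fingers, y is the line along which they close (so a half turn about z gives the same grasp; the last joint's range is limited). The gripper opens to 85 mm and grips with 20 to 120 N. Pads are 22 mm wide; open, the fingers measure 114 mm over their backs; the gripper's body (76 mm by 85 mm) begins 54 mm behind the grasp point. The pads swing forward as they close: fully open they stand 13 mm farther back than shut.
Start: joints at [1.129, 0.13, 1.488, -0, 1.523, -0.085], TCP at [0.21, 0.562, 0.231] pointing down, gripper open.
Joint ranges: [-2.96, 2.96], [-0.89, 2.26], [0.02, 2.5], [-1.34, 4.48], [0, 2.73], [-2.66, 2.66]. Speed limits (rad/s): [2.39, 2.39, 2.79, 3.14, 3.14, 3.14].

### API

Orientations are given as a unit quaternion [w, x, y, z].
In Python, from workcell import ctrl gives the robot as it stands. The module is installed in compiled form; this text tells all that it offers.
- The arm moves only by the tool jog_arm, never from a script. Its argument "targets" is a list of rows, each an object with "hand": the opening, from -1 (shut) to 1 (fully open); "travel": the shift along the tool's x, y, z in units of 0.03 m (1.0 is 0.03 m), a list of three; "yaw": the turn about the tool's z in units of 0.08 rad (1.0 is 0.08 rad). A call has 1 to 20 rows; each row shifts and turns the commanded pose from where the row before left it, along the tool's axes as they then stand; what a row does not reach is not made up. A row lasts 1/10 s, in which the tool goes at most 50 mm and 8.59 degrees, less where a joint would pass 70% of its speed; a pose out of reach is approached as far as the arm can. A call with a number of a shift or a turn outside -1 to 1 is refused whole. A call with a gripper value outside its range is refused whole. The fingers move at their own pace and stop on an object; "force" is the grip in N (left out, the last holds). Time passes only in rows, so rows that do not move let the fingers close. It gives the time, the measured TCP pose, the force, the opening and the grip force at its end, in the units of the state.
- ctrl.read_state(): the state, without advancing time (a new reading comes with each control period).
- ctrl.snapshot(name): name is "scene" or "top" or "wrist"; returns the picture (400x640x3 uint8, red, green, blue); there is no depth.
- ctrl.get_calibration(name): a dict with "fx", "fy", "cx", "cy" (pixels), "k1" (the pictures are not rectified: a ray, as slopes to the right and down, at radius r is drawn at 1 + k1 r^2 times it, then the intrinsics apply), "camera_from_world" (4x4, takes a point from world to camera coordinates); the wrist camera has in their place "hand_eye" (4x4, takes a point from camera to tool coordinates, whose origin is the TCP and whose axes are the flange's). Camera axes: x right, y down, z forward; pixel columns grow to the right and rows downward; lengths in m; the calibration is good to about 2 mm. A picture is of the moment at which its call begins: read the wrist's pose just before it. get_calibration takes no time and is no camera call.
- ctrl.finish_job(): hands the job in; it is judged then, once.
Trained networks look in the newest picture that a camera, given by its name, has taken for a name from the list of things; names that differ only in an ending like _2 or _b are one class to them, and where a whole thing is asked for, a point or a joint stands for the part that bears it (a point fixed in the world has none). Each returns a list of dicts, best first, with "conf" (0 to 1); they miss things now and then, are a little off and sometimes report something else, mostly with a low value. They report only what shows in the picture. A call takes as long as a camera call. They do not tell look-alikes from the thing itself.
- ctrl.cut_out(camera, target): "pixels" (400x640 bool, what is visible of it) and "box" ([left, top, right, bottom] in pixels, round what is visible of it).
The state is a dict: "t": time; "joint_pos": joint angles; "joint_vel": joint speeds; "joint_torque": joint torques, N m; "position": TCP position; "tool_rot": TCP orientation; "ft_force": force on the tool from outside, world axes, zero at the start; "torque": the same for the moment, N m; "gripper_width": opening from 0.0 (shut) to 1.0 (fully open); "grip_force": force on a finger pad.
Only numpy, scipy, OpenCV 4.12 (cv2) and the standard library are available. Lean on these libraries where they do the work, as an engineer would, in place of code of your own. Each camera call takes 0.05 s, during which the arm holds its last target. There are 200 camera calls.

### The job

Two hand-pumped grease lubricators stand on the polishing bench: one has its brass indicator pin standing fully out already, the other's pin is still mostly sunk. Push the black plunger knob of the lubricator with the sunken pin down and let it rise again, stroke after stroke, as often as it takes until its pin pops fully out, then let the plunger come back up and move clear. Never touch its pin or pull its plunger upward, do not touch the other lubricator, and leave the tin, the buffing wheel and the compound bar where they are.

Things in the scene. Friction and masses are not known exactly. Their poses are not given: they have to be found in the camera images.
- pump_a: the lubricator to be pumped (its pin is the sunken one), bolted to the bench, grey cast metal. Origin: centre of its underside, on the bench; z up. Base plate 70 (x) x 130 (y) x 10 mm. The plunger barrel (50 mm diameter, 88 mm high, gland nut to 98 mm) stands at y = -30 mm, the pin turret (28 mm diameter, 70 mm high) at y = +38 mm, x = 0 for both
- knob_a (a point): centre of the flat top of pump_a's plunger knob (black, 40 mm diameter, 15 mm thick, on a 12 mm steel rod), 150 mm above the bench when up, 125 mm when fully down; at x = 0, y = -30 mm of pump_a
- plunger_a (a joint): plunger of pump_a: 0 = up (rest), grows as it is pushed straight down, hard stop at 0.025 m. A spring of 450 N/m brings it back (about 11 to 13 N at the bottom) within about 0.3 s of release, to 0 or at most 0.002; negative = pulled up (not allowed)
- pin_a (a joint): indicator pin of pump_a, m: 0 = sunk, 0.032 = fully out. Starts between 0 and 0.009. Each full stroke moves it up about 4 mm during the way down (shorter strokes proportionally less: 0.16 mm per mm); on the way up and at rest it stays where it is. Once past about 0.0245 a spring throws it out to 0.032 by itself. Five to seven full strokes do it; further ones do no harm
- rod_a: the brass pin of pump_a, 9 mm diameter, upright in its turret; do not touch. Its origin is 74 mm below the pin's top end
- pintip_a (a point): top end of pump_a's pin: 74 mm above the bench when sunk, 106 mm when fully out; at x = 0, y = +38 mm of pump_a
- pump_b: the other lubricator, of the same shape, its pin already out: leave it alone. Origin and axes as pump_a
- plunger_b (a joint): plunger of pump_b, m, 0 = up, as plunger_a; must not be pressed
- pin_b (a joint): indicator pin of pump_b, m: it stands at 0.032 (fully out)
- tin: closed aluminium tin, 54 mm diameter, 70 mm high, loose; origin at the centre of its underside; leave it
- buff: grey felt buffing wheel lying flat, 90 mm diameter, 22 mm thick, loose; origin at the centre of its underside; leave it
- bar: reddish polishing-compound bar, 120 (x) x 40 (y) x 35 mm, loose; origin at the centre of its underside; leave it
Mind the look-alikes: they are no part of the job. What is shaped like the pump_a but blue or brown is not meant.

How it is judged:
On the way:
1. the sunken pin has popped fully out (value of joint pin_a above 0.029 m), for 0.2 s.
At the end, for the whole second after the job is handed in: The pin of pump_a stands out by more than 29 mm of its 32 mm, its plunger is back up (pressed less than 4 mm, not pulled up by more than 3 mm), pump_b's pin is still out and its plunger up, and tin, buffing wheel and bar are within 20 mm of where they stood (value of joint each of pin_a, pin_b above 0.029 m and value of joint plunger_a between -0.003 and 0.004 m and value of joint plunger_b below 0.004 m and distance of each of tin, buff, bar from where it was at the start of the episode below 0.02 m); the robot touches nothing.
It fails at once if the plunger is lifted (pulled up more than 3 mm) (value of joint plunger_a below -0.003 m).
It fails at once if the robot touches the pin of pump_a (contact force between any of the fingers, the arm and rod_a above 0.5 N).
It fails at once if the robot touches the other lubricator or its plunger is pressed (contact force between any of the fingers, the arm and pump_b above 1 N or value of joint plunger_b above 0.005 m).
It fails at once if the tin, the buffing wheel or the bar is lifted or shoved more than 20 mm (distance of any of tin, buff, bar from where it was at the start of the episode above 0.02 m).
It also fails if it takes over 54 s, if anything falls off the work surface, if the arm or the gripper's body presses on something with over 40 N, if the wrist force passes 120 N, or if a joint passes its speed limit or range.

## Working session

There is one attempt and no reset: what is moved stays moved. The work goes in short steps, Python scripts to look and compute and a tool call to move; the robot and the scene stay as the last step left them, time stands still between calls to the robot, and variables do not carry over. Pictures are saved under pics/ and viewed, at most 10 in all, crops included, and the job is handed in when it is done.

Besides the shell and the picture viewer there is one more tool, called after "Call:" as name(argument=value, ...) on one line, values as JSON. jog_arm: Moves the arm, as the interface text tells. Its arguments: {"type":"object","properties":{"targets":{"type":"array"},"force":{"type":"number"}},"required":["targets"]}

```bash
mkdir -p pics; python3 - <<'E'
from workcell import ctrl
import cv2,numpy as np
s=ctrl.read_state();print(s['t'],s['position'],s['tool_rot'],s['gripper_width'])
for n in('scene','top'):
    im=ctrl.snapshot(n);cv2.imwrite(f'pics/{n}0.png',im[...,::-1])
    for t in('pump_a','knob_a','rod_a'):
        for d in ctrl.cut_out(n,t):print(n,t,round(d['conf'],2),d['box'])
    c=ctrl.get_calibration(n);print(c)
E
```

```text
0.0 [0.20932161 0.56169283 0.23021958] [-2.37621084e-04  1.77461408e-01  9.84127305e-01 -9.16891794e-04] 1.004167158268702
scene pump_a 0.88 [377.0, 150.1, 435.3, 213.6]
scene pump_a 0.84 [350.3, 210.2, 408.8, 260.5]
scene pump_a 0.77 [297.6, 167.5, 351.5, 217.9]
scene pump_a 0.64 [313.2, 276.7, 375.0, 334.3]
scene pump_a 0.6 [218.6, 150.8, 259.3, 225.0]
scene pump_a 0.47 [362.4, 212.4, 383.4, 230.3]
scene knob_a 0.73 [361.2, 210.5, 381.6, 232.3]
scene knob_a 0.72 [302.5, 167.9, 319.3, 186.3]
scene knob_a 0.68 [324.0, 278.1, 346.4, 301.7]
scene knob_a 0.61 [394.9, 153.7, 411.5, 173.8]
{'fx': 505.8427394436973, 'fy': 505.8427394436973, 'cx': 317.01307257611404, 'cy': 198.4744282920072, 'k1': 0.03403897773995084, 'camera_from_world': array([[-0.52443787,  0.85133027,  0.01420159,  0.25350987],
       [ 0.70479123,  0.44340445, -0.55377054, -0.30754221],
       [-0.47773867, -0.28040909, -0.8325482 ,  1.51765749],
       [ 0.        ,  0.        ,  0.        ,  1.        ]])}
top pump_a 0.97 [234.5, 265.4, 286.1, 299.1]
top pump_a 0.88 [232.2, 191.9, 279.7, 235.7]
top pump_a 0.8 [363.7, 165.4, 414.5, 209.7]
top pump_a 0.79 [228.9, 122.1, 276.3, 170.0]
top pump_a 0.56 [295.3, 202.4, 346.6, 248.5]
top knob_a 0.8 [256.5, 276.1, 271.0, 292.6]
top knob_a 0.74 [250.3, 191.8, 265.9, 210.1]
top knob_a 0.65 [245.4, 121.2, 259.4, 139.6]
top knob_a 0.64 [322.4, 205.8, 340.8, 218.2]
{'fx': 375.50168585315987, 'fy': 375.50168585315987, 'cx': 316.5156246805979, 'cy': 191.81538923051258, 'k1': 0.027264420882380274, 'camera_from_world': array([[-0.02580135, -0.99956878, -0.0140193 ,  0.02682587],
       [-0.98779175,  0.02764754, -0.15330713,  0.55249075],
       [ 0.15362862,  0.00989261, -0.98807914,  0.96148545],
       [ 0.        ,  0.        ,  0.        ,  1.        ]])}
```

View pics/scene0.png

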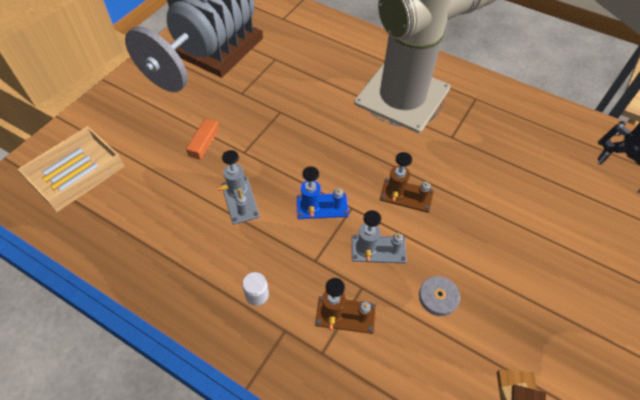

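View pics/top0.png

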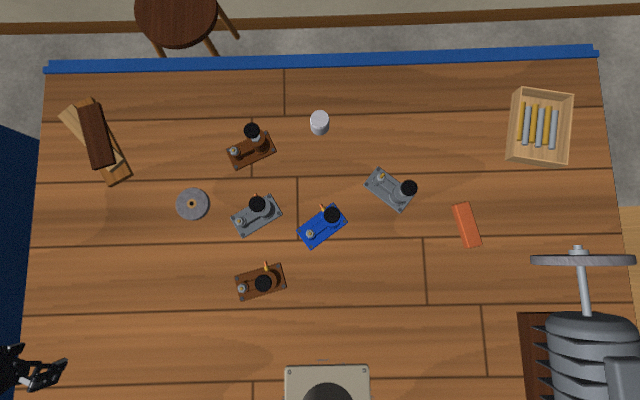

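```bash
cat > h.py <<'E'
from workcell import ctrl
import numpy as np
from scipy.optimize import least_squares
def proj(c,M,p):
    q=M@np.append(p,1);a=q[:2]/q[2];a=a*(1+c['k1']*(a@a))
    return np.array([c['fx']*a[0]+c['cx'],c['fy']*a[1]+c['cy']])
def onplane(c,M,uv,z):
    return least_squares(lambda x:proj(c,M,[x[0],x[1],z])-uv,[.5,.0]).x
E
python3 - <<'E'
from h import *
import cv2
cs=ctrl.get_calibration('scene');ct=ctrl.get_calibration('top')
S=np.array([371.4,221.4]);T=np.array([258.1,201])
r=least_squares(lambda p:np.r_[proj(cs,cs['camera_from_world'],p)-S,proj(ct,ct['camera_from_world'],p)-T],[.5,.1,.14]);print(r.x,r.fun)
print(onplane(ct,ct['camera_from_world'],T,.143),onplane(cs,cs['camera_from_world'],S,.143))
# turret approx
print('turret',onplane(ct,ct['camera_from_world'],[240,217],.07),'b knob',onplane(ct,ct['camera_from_world'],[409,188],.143))
a=cv2.imread('pics/scene0.png');
b=np.hstack([cv2.resize(a[y:y+90,x:x+90],(400,400),interpolation=2) for x,y in((335,195),(195,142))])
cv2.imwrite('pics/crop.png',b)
E
```

```text
[0.51808939 0.15576811 0.13791158] [-1.40940901 -0.02723014 -1.35878588  0.72007656]
[0.51906316 0.15163248] [0.51948651 0.15942906]
turret [0.4886075  0.21062919] b knob [ 0.54047934 -0.21079521]
```

View pics/crop.png

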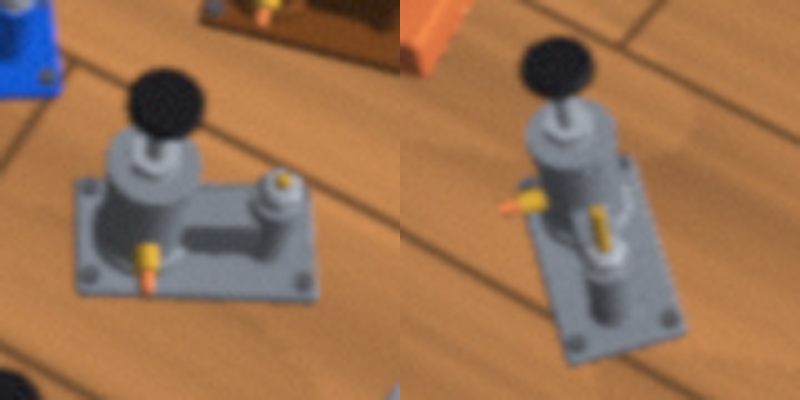

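The left crop (scene 372,218) is pump_a: its brass dot is flush in the turret. The right one (scene 238,205) has its pin out.

Call:
jog_arm(targets=[{"hand": -1, "travel": [-0.9, -0.57, 0], "yaw": 0}, {"hand": -1, "travel": [-0.9, -0.57, 0], "yaw": 0}, {"hand": -1, "travel": [-0.9, -0.57, 0], "yaw": 0}, {"hand": -1, "travel": [-0.9, -0.57, 0], "yaw": 0}, {"hand": -1, "travel": [-0.9, -0.57, 0], "yaw": 0}, {"hand": -1, "travel": [-0.9, -0.57, 0], "yaw": 0}, {"hand": -1, "travel": [-0.9, -0.57, 0], "yaw": 0}, {"hand": -1, "travel": [-0.9, -0.57, 0], "yaw": 0}, {"hand": -1, "travel": [-0.9, -0.57, 0], "yaw": 0}, {"hand": -1, "travel": [-0.9, -0.57, 0], "yaw": 0}, {"hand": -1, "travel": [-0.9, -0.57, 0], "yaw": 0}, {"hand": -1, "travel": [-0.9, -0.57, 0], "yaw": 0}, {"hand": -1, "travel": [-0.9, -0.57, 0], "yaw": 0}, {"hand": -1, "travel": [-0.9, -0.57, 0], "yaw": 0}, {"hand": -1, "travel": [0, 0, 0], "yaw": 0}, {"hand": -1, "travel": [0, 0, 0], "yaw": 0}])

```text
t: 2.0
position: [0.4803, 0.2055, 0.2312]
tool_rot: [-0.0, 0.178, 0.984, 0.0]
ft_force: [-0.8, 0.2, -0.3]
gripper_width: 0.003
grip_force: 0.0
```

```bash
python3 - <<'E'
from h import *
import cv2
from scipy.spatial.transform import Rotation as R
cs=ctrl.get_calibration('scene');ct=ctrl.get_calibration('top')
print(onplane(ct,ct['camera_from_world'],[257.5,204],.147),onplane(cs,cs['camera_from_world'],[372.3,218.4],.15))
s=ctrl.read_state();c=ctrl.get_calibration('wrist');im=ctrl.snapshot('wrist');cv2.imwrite('pics/w1.png',im[...,::-1])
q=s['tool_rot'];A=np.eye(4);A[:3,:3]=R.from_quat(np.r_[q[1:],q[0]]).as_matrix();A[:3,3]=s['position']
M=np.linalg.inv(A@c['hand_eye']);print(s['t'],s['position'],q,s['gripper_width'])
for d in ctrl.cut_out('wrist','knob_a'):
    v,u=np.nonzero(d['pixels']);b=d['box'];print(d['conf'],b,u.mean(),v.mean(),onplane(c,M,[(b[0]+b[2])/2,(b[1]+b[3])/2],.148),onplane(c,M,[u.mean(),v.mean()],.148))
E
```

```text
[0.51134725 0.15240584] [0.51582367 0.1588633 ]
2.0 [0.48027317 0.20545557 0.23123324] [-1.78017390e-04  1.78342767e-01  9.83968403e-01  8.76266670e-05] 0.0026663771014516753
0.82 [120.2, 1.8, 187.8, 56.4] 151.72773279352228 25.80701754385965 [0.33263221 0.14309941] [0.33023511 0.14258142]
0.76 [248.8, 230.9, 291.9, 279.8] 270.63448275862066 253.3703448275862 [0.50785447 0.15307369] [0.50640013 0.15392637]
0.68 [41.8, 258.9, 108.0, 313.4] 71.38473129080865 288.16474133601207 [ 0.47857605 -0.00961045] [ 0.47918322 -0.01363304]
```

View pics/w1.png

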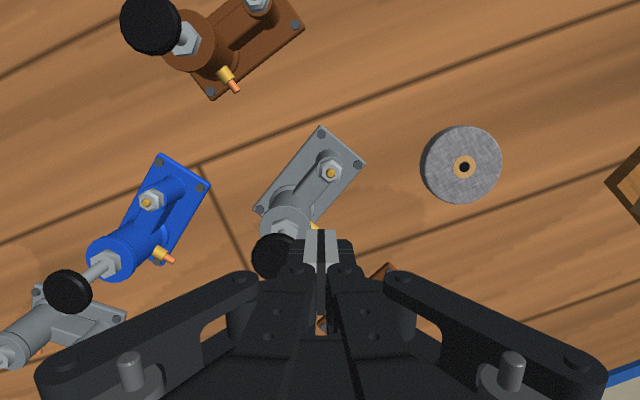

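Wrist view: pump_a's knob is at about (274,256), partly behind the fingers, with its turret and sunken pin at (331,172). The three measurements agree on a knob at about (0.511, 0.155).

Call:
jog_arm(targets=[{"hand": -1, "travel": [-0.8, -0.6, 0], "yaw": 0}, {"hand": -1, "travel": [-0.75, -0.6, 0], "yaw": 0}, {"hand": -1, "travel": [0, 0, 0.8], "yaw": 0}, {"hand": -1, "travel": [0, 0, 0.8], "yaw": 0}, {"hand": -1, "travel": [0, 0, 0.7], "yaw": 0}, {"hand": -1, "travel": [0, 0, 0], "yaw": 0}, {"hand": -1, "travel": [0, 0, 0], "yaw": 0}])

```text
t: 2.8
position: [0.5106, 0.1567, 0.1626]
tool_rot: [-0.0, 0.177, 0.984, -0.0]
ft_force: [-0.3, 0.0, 0.7]
gripper_width: -0.002
grip_force: 0.0
```

```bash
python3 - <<'E'
from h import *
import cv2
print(ctrl.read_state()['position'])
a=ctrl.snapshot('scene')[...,::-1][180:290,310:450];b=ctrl.snapshot('wrist')[...,::-1][150:350,200:440]
cv2.imwrite('pics/c2.png',np.hstack([cv2.resize(a,(510,400),interpolation=2),cv2.resize(b,(290,400))]))
E
```

```text
[0.51060302 0.15669806 0.16255853]
```

View pics/c2.png

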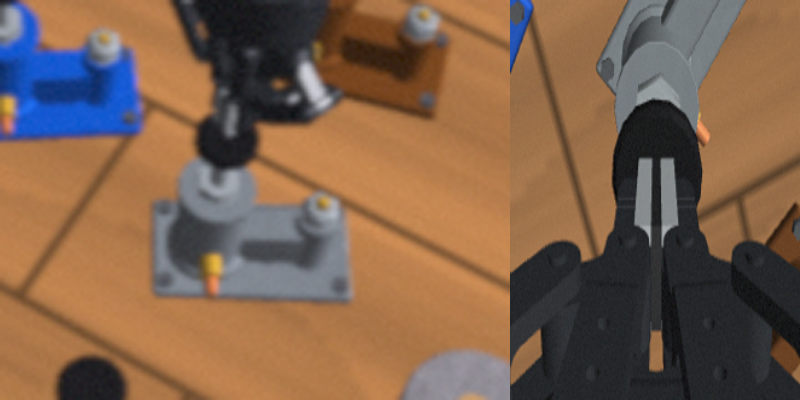

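The fingertips stand centred over the knob, just above it. First stroke next.

Call:
jog_arm(targets=[{"hand": -1, "travel": [0, 0, 0.4], "yaw": 0}, {"hand": -1, "travel": [0, 0, 0.4], "yaw": 0}, {"hand": -1, "travel": [0, 0, 0.4], "yaw": 0}, {"hand": -1, "travel": [0, 0, 0], "yaw": 0}, {"hand": -1, "travel": [0, 0, 0], "yaw": 0}])

```text
t: 3.4
position: [0.5124, 0.1564, 0.1272]
tool_rot: [0.001, 0.177, 0.984, 0.001]
ft_force: [-0.1, 0.4, 9.9]
gripper_width: -0.0
grip_force: 4.9
```

Call:
jog_arm(targets=[{"hand": -1, "travel": [0, 0, 0.06], "yaw": 0}, {"hand": -1, "travel": [0, 0, 0], "yaw": 0}, {"hand": -1, "travel": [0, 0, -0.63], "yaw": 0}, {"hand": -1, "travel": [0, 0, -0.63], "yaw": 0}, {"hand": -1, "travel": [0, 0, 0], "yaw": 0}, {"hand": -1, "travel": [0, 0, 0], "yaw": 0}, {"hand": -1, "travel": [0, 0, 0.63], "yaw": 0}, {"hand": -1, "travel": [0, 0, 0.63], "yaw": 0}, {"hand": -1, "travel": [0, 0, 0], "yaw": 0}, {"hand": -1, "travel": [0, 0, 0], "yaw": 0}])

```text
t: 4.4
position: [0.5132, 0.1563, 0.1258]
tool_rot: [0.002, 0.178, 0.984, 0.001]
ft_force: [2.9, 1.4, 11.2]
gripper_width: 0.002
grip_force: 5.5
```

Call:
jog_arm(targets=[{"hand": -1, "travel": [0, 0, -0.63], "yaw": 0}, {"hand": -1, "travel": [0, 0, -0.63], "yaw": 0}, {"hand": -1, "travel": [0, 0, 0], "yaw": 0}, {"hand": -1, "travel": [0, 0, 0], "yaw": 0}, {"hand": -1, "travel": [0, 0, 0.63], "yaw": 0}, {"hand": -1, "travel": [0, 0, 0.63], "yaw": 0}, {"hand": -1, "travel": [0, 0, 0], "yaw": 0}, {"hand": -1, "travel": [0, 0, 0], "yaw": 0}, {"hand": -1, "travel": [0, 0, -0.63], "yaw": 0}, {"hand": -1, "travel": [0, 0, -0.63], "yaw": 0}, {"hand": -1, "travel": [0, 0, 0], "yaw": 0}, {"hand": -1, "travel": [0, 0, 0], "yaw": 0}, {"hand": -1, "travel": [0, 0, 0.63], "yaw": 0}, {"hand": -1, "travel": [0, 0, 0.63], "yaw": 0}, {"hand": -1, "travel": [0, 0, 0], "yaw": 0}, {"hand": -1, "travel": [0, 0, 0], "yaw": 0}, {"hand": -1, "travel": [0, 0, -0.63], "yaw": 0}, {"hand": -1, "travel": [0, 0, -0.63], "yaw": 0}, {"hand": -1, "travel": [0, 0, 0], "yaw": 0}, {"hand": -1, "travel": [0, 0, 0], "yaw": 0}])

```text
t: 6.4
position: [0.5104, 0.1557, 0.1605]
tool_rot: [-0.001, 0.177, 0.984, -0.0]
ft_force: [0.9, 0.6, -0.4]
gripper_width: 0.001
grip_force: 0.0
```

Call:
jog_arm(targets=[{"hand": -1, "travel": [0, 0, 0.63], "yaw": 0}, {"hand": -1, "travel": [0, 0, 0.63], "yaw": 0}, {"hand": -1, "travel": [0, 0, 0], "yaw": 0}, {"hand": -1, "travel": [0, 0, 0], "yaw": 0}, {"hand": -1, "travel": [0, 0, -0.63], "yaw": 0}, {"hand": -1, "travel": [0, 0, -0.63], "yaw": 0}, {"hand": -1, "travel": [0, 0, 0], "yaw": 0}, {"hand": -1, "travel": [0, 0, 0], "yaw": 0}, {"hand": -1, "travel": [0, 0, 0.63], "yaw": 0}, {"hand": -1, "travel": [0, 0, 0.63], "yaw": 0}, {"hand": -1, "travel": [0, 0, 0], "yaw": 0}, {"hand": -1, "travel": [0, 0, 0], "yaw": 0}, {"hand": -1, "travel": [0, 0, -0.63], "yaw": 0}, {"hand": -1, "travel": [0, 0, -0.63], "yaw": 0}, {"hand": -1, "travel": [0, 0, 0], "yaw": 0}, {"hand": -1, "travel": [0, 0, 0], "yaw": 0}])

```text
t: 8.0
position: [0.5104, 0.1557, 0.1605]
tool_rot: [-0.001, 0.177, 0.984, -0.0]
ft_force: [0.0, 0.7, -0.1]
gripper_width: -0.0
grip_force: 0.0
```

```bash
python3 - <<'E'
from h import *
import cv2
s=ctrl.read_state();print(s['t'],s['position'],s['ft_force'])
a=ctrl.snapshot('scene')[...,::-1][180:290,310:450]
cv2.imwrite('pics/c3.png',cv2.resize(a,(510,400),interpolation=2))
E
```

```text
8.0 [0.51039877 0.15572819 0.16047257] [ 0.03037125  0.67776027 -0.14407747]
```

View pics/c3.png

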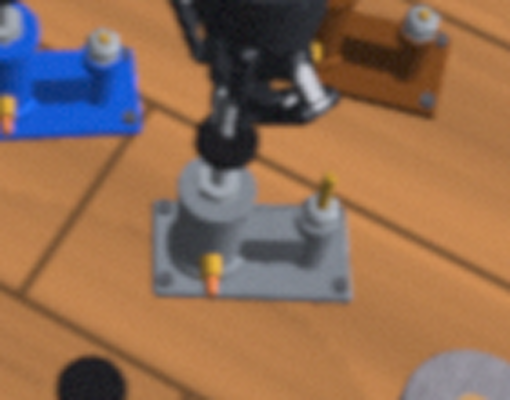

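Six strokes are done and the pin at crop (327,190) stands well out, but I can't tell for certain whether it has popped. Two more strokes do no harm, then I'll back off.

Call:
jog_arm(targets=[{"hand": -1, "travel": [0, 0, 0.6], "yaw": 0}, {"hand": -1, "travel": [0, 0, 0.6], "yaw": 0}, {"hand": -1, "travel": [0, 0, 0], "yaw": 0}, {"hand": -1, "travel": [0, 0, 0], "yaw": 0}, {"hand": -1, "travel": [0, 0, -0.6], "yaw": 0}, {"hand": -1, "travel": [0, 0, -0.6], "yaw": 0}, {"hand": -1, "travel": [0, 0, 0], "yaw": 0}, {"hand": -1, "travel": [0, 0, 0], "yaw": 0}, {"hand": -1, "travel": [0, 0, 0.6], "yaw": 0}, {"hand": -1, "travel": [0, 0, 0.6], "yaw": 0}, {"hand": -1, "travel": [0, 0, 0], "yaw": 0}, {"hand": -1, "travel": [0, 0, 0], "yaw": 0}])

```text
t: 9.25
position: [0.5124, 0.1561, 0.1265]
tool_rot: [0.001, 0.177, 0.984, 0.001]
ft_force: [2.1, -0.8, 10.1]
gripper_width: -0.003
grip_force: 5.1
```

Call:
jog_arm(targets=[{"hand": -1, "travel": [0, 0, -0.6], "yaw": 0}, {"hand": -1, "travel": [0, 0, -0.6], "yaw": 0}, {"hand": -1, "travel": [0, 0, -0.9], "yaw": 0}, {"hand": -1, "travel": [0, 0, -0.9], "yaw": 0}, {"hand": -1, "travel": [0, 0, -0.9], "yaw": 0}, {"hand": -1, "travel": [0.9, 0, 0], "yaw": 0}, {"hand": -1, "travel": [0.9, 0, 0], "yaw": 0}, {"hand": -1, "travel": [0.9, 0, 0], "yaw": 0}, {"hand": -1, "travel": [0, 0, 0], "yaw": 0}, {"hand": -1, "travel": [0, 0, 0], "yaw": 0}])

```text
t: 10.25
position: [0.4345, 0.1842, 0.2416]
tool_rot: [-0.001, 0.177, 0.984, -0.001]
ft_force: [-1.0, -1.0, -0.0]
gripper_width: 0.005
grip_force: 0.0
```

```bash
python3 - <<'E'
from h import *
import cv2
s=ctrl.read_state();print(s['t'],s['position'],s['ft_force'])
a=ctrl.snapshot('scene')[...,::-1]
c=ctrl.get_calibration('scene');M=c['camera_from_world']
# turret: hex nut top centre ~ crop (323,205); expected pin tip for sunk/24/32mm
uv=np.array([310+323/3.643,180+208/3.636]);p=onplane(c,M,uv,.072)
for h in(.074,.098,.106):print(h,(proj(c,M,[*p,h])-[335,195])*400/90)
b=np.hstack([cv2.resize(a[y:y+90,x:x+90],(400,400),interpolation=2) for x,y in((335,195),(195,142))])
cv2.imwrite('pics/c4.png',b)
E
```

```text
10.25 [0.43449916 0.18415312 0.24164058] [-0.97976802 -1.01785043 -0.04015058]
0.074 [283.52072542 185.68631771]
0.098 [290.53083979 162.52146594]
0.106 [292.92287875 154.6194642 ]
```

View pics/c4.png

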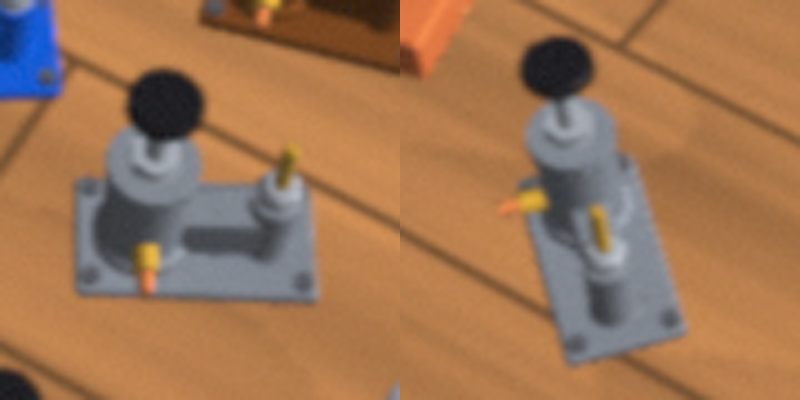

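The pin tip at crop (292,150) matches the fully-out prediction. The knob is back up and pump_b looks unchanged.

```bash
python3 -c "
from workcell import ctrl
print(ctrl.finish_job())"
```

```text
the job is handed in; nothing more can be done
None
```

I gave pump_a eight strokes and its pin looks fully out in the last picture. The plunger is back up, the arm is clear, and the job is handed in at about 10 s; no verdict came back.

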